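# Trip the winder's pawl and let the press plate down on the sticks

### The job

The heavy press plate hangs above a board of fresh extruded sticks, held up by the ratchet of its hand winder. Throw the pawl's trip lever fully over, then take the crank by its handle and wind up until the pawl springs clear, and let the crank turn back slowly under the load, never letting it run or slip, until the plate lies on the sticks under its own weight. Don't press the plate down with the crank, don't force the trip lever, leave the other things on the bench where they are, and let go.

Things in the scene. Friction and masses are not known exactly. Their poses are not given: they have to be found in the camera images.
- press: Fixed press frame: base plate 220 (x) by 330 (y) by 12 mm, two grey tube legs 30 mm wide at y 0 and y 270, crossbeam top 238 mm up. Origin on the bench at the foot of the crank-side leg; x away from the robot, y along the winder's shaft from crank side to plate side, z up. Yaw within 0.35. The shaft is at x 0, z 170; outside the leg it carries the ratchet wheel (84 mm across), then the crank.
- shaft (a point): Point on the winder's shaft axis in the middle of the ratchet wheel, at (0, -36, 170) mm in the press frame; axes as the press.
- handle (a point): Middle of the crank's handle: black round grip, 25 mm thick, 80 mm long, level along the press's y (press y -157 to -77), spinning freely on its pin 85 mm from the shaft axis. The crank arm is a flat bar at press y -70 to -62. Fingers closing along the press's x can take it from above and, always pointing down, follow it round. Its axes turn with the crank.
- crank (a joint): Crank angle, rad: positive winds the plate up, negative lets it down (over the top, away from the robot). The handle's direction from the shaft is 2.18 rad + this angle, from the press's +x upwards. Starts near 0, resting on a ratchet tooth (teeth 0.52 rad apart); stop at 1.7. With the pawl clear the plate (2.3 to 3.8 kg, unknown) drags the handle with 5 to 10 N.
- platen (a joint): Height of the press plate, m, negative is lower; 0.020 times the crank angle. It lands on the sticks somewhere from -0.035 to -0.046, different every time: felt as the handle's drag fading away. Their board, on a rubber pad, yields 1 mm per 15 N; above 80 N the sticks are spoiled; force put on the handle beyond landing acts on them four-fold. Faster than 0.06 m/s down counts as running.
- plate (a point): Middle of the underside of the press plate, a steel plate 140 by 190 by 12 mm (press x by y) on an upright toothed bar (top 275 mm above the bench), at press x 0, y 135 mm, 85 mm above the bench when joint platen is 0; axes as the press. Below it, on a rubber pad, lies the plywood board with two layers of yellow sticks, their top 40 to 50 mm above the bench.
- trip_end (a point): Centre of the dark steel cross-pin at the top of the trip lever, 18 mm thick, 26 mm long along the press's y (press y -49 to -23), 72 mm from the lever's pivot at press (58, -32, 180) mm. It is above the top of the ratchet wheel (212 mm). The lever below it is a flat bar 12 mm wide.
- trip (a joint): Trip lever angle, rad: 0 leans 0.35 to the press's -x (starts at 0 to 0.15); 0.7 fully over, leaning 0.35 to +x, at a stop. Stays where left. Pushing its cross-pin to +x takes 4 to 7 N; over 25 N is forcing it. It pulls the pawl through a spring: the loaded pawl stays trapped in its undercut tooth until the crank is wound up about 0.1 to 0.3 rad, then springs clear.
- pawl_nose (a point): Round nose of the pawl, a 44 mm steel finger on the trip lever's pivot reaching back to the wheel. In a tooth it is about 37 mm from shaft; sprung clear, about 54 mm.
- sprayer: Bystander: loose white spray bottle, 76 mm wide, 186 mm tall; origin under its middle.
- die: Bystander: loose brass extrusion die, a ring 64 mm wide, 22 mm tall; origin under its middle.
- batten: Bystander: loose wooden batten 220 by 22 by 12 mm lying flat; origin under its middle.

How it is judged:
By the outcome, as a careful person would: the job done as asked, in the order asked, and still so for the second after the job is handed in, with the robot touching nothing.
It also fails if it takes over 70 s, if anything falls off the work surface, if the arm or the gripper's body presses on something with over 40 N, if the wrist force passes 120 N, or if a joint passes its speed limit or range.

### The arm

A 6-joint arm with a two-finger parallel gripper is mounted at the origin on the work surface. World frame = base frame: x ahead of the robot, y to its left, z up, the work surface at z = 0. Lengths are in m, angles in degrees, forces in N, time in s.
With the tool pointing down it reaches from about 0.325 to 0.9 m from the base axis. Payload 6.1 kg.
Tool frame: the origin (TCP) lies between the finger pads; the fingertips stand 11 mm ahead of it and the grasp point (between the pads) lies 8 mm behind it; z points along the fingers, y is the line along which they close (so a half turn about z gives the same grasp; the last joint's range is limited). The gripper opens to 87 mm and grips with 3 to 60 N. Pads are 19 mm wide; open, the fingers measure 117 mm over their backs; the gripper's body (75 mm by 190 mm) begins 51 mm behind the grasp point.
Start: joints at [62.275, 12.628, 87.462, -0, 79.91, -7.225], TCP at [0.219, 0.585, 0.234] pointing down, gripper open.
Joint ranges: [-170.65, 170.65], [-52.31, 119.04], [5.05, 147.46], [-71.25, 251.25], [11.57, 151.72], [-153.62, 153.62]. Speed limits (degrees/s): [147.25, 147.25, 172.46, 180, 180, 180].

### API

Orientations are given as a 3x3 rotation matrix whose columns are the frame's x, y, z axes.
In Python, from bench import robot gives the robot as it stands.
- The arm moves only by the tool servo_tool, never from a script. Its argument "targets" is a list of rows, each a list of 7 numbers: the shift along the tool's x, y, z in fractions of the full range, 1 being 100 cm, then the turn, a rotation vector about the tool's x, y, z in fractions of the full range, 1 being pi/2 rad, then the closure, from 0 (fully open) to 1 (shut). A call has 1 to 20 rows; each row is the pose to reach, as a shift and turn from the pose commanded when the call began, along the tool's axes at that moment; what a row does not reach only later rows make up. A row lasts 1/10 s, in which the tool goes at most 50 mm and 8.59 degrees, less where a joint would pass 70% of its speed; a pose out of reach is approached as far as the arm can. A call with a gripper value outside its range is refused whole. The fingers move at their own pace and stop on an object; the grip force is fixed at half the most. Time passes only in rows, so rows that repeat a pose let the fingers close. It gives the time, the measured TCP pose, the force, the opening and the grip force at its end, in the units of the state.
- robot.get_obs(): the state, without advancing time (a new reading comes with each control period).
- robot.snapshot(name): name is "side" or "top"; returns a dict with "color" (400x640x3 uint8, blue, green, red), "range_z" (400x640 float32, m along the optical axis (not along the pixel's ray), 0 where there is no reading), "mtx" (3x3 intrinsics, pixels), "world_from_camera" (4x4, takes a point from camera to world coordinates). Camera axes: x right, y up, looking along -z (the intrinsics and any distortion apply to the point x, -y, -z); pixel columns grow to the right and rows downward; lengths in m; the calibration is good to about 2 mm. A picture is of the moment at which its call begins.
- robot.sign_off(): hands the job in; it is judged then, once.
The state is a dict: "time": time; "q": joint angles; "qvel": joint speeds; "joint_efforts": joint torques, N m; "position": TCP position; "ee_rot": TCP orientation; "ft_force": force on the tool from outside, world axes, zero at the start; "moment": the same for the moment, N m; "width": finger opening in m; "gripper_force": force on a finger pad.
Only numpy, scipy, OpenCV 4.12 (cv2) and the standard library are available. Lean on these libraries where they do the work, as an engineer would, in place of code of your own. Each camera call takes 0.05 s, during which the arm holds its last target. There are 200 camera calls.

## Working session

There is one attempt and no reset: what is moved stays moved. The work goes in short steps, Python scripts to look and compute and a tool call to move; the robot and the scene stay as the last step left them, time stands still between calls to the robot, and variables do not carry over. Pictures are saved under pics/ and viewed, at most 10 in all, crops included, and the job is handed in when it is done.

Besides the shell and the picture viewer there is one more tool, called after ">>>" as name(argument=value, ...), one argument or row to a line, values as JSON. servo_tool: Moves the arm, as the interface text tells. Its arguments: {"type":"object","properties":{"targets":{"type":"array","items":{"type":"array","items":{"type":"number"}}}},"required":["targets"]}

```bash
mkdir -p pics; ls; python3 - <<'E'
from bench import robot
import cv2,numpy as np
np.set_printoptions(precision=4,suppress=True)
o=robot.get_obs();print(o)
for n in("side","top"):
    s=robot.snapshot(n);cv2.imwrite(f"pics/{n}0.png",s["color"]);np.savez(f"{n}0.npz",**s);print(s["mtx"],s["world_from_camera"])
E
```

```text
pics
{'time': 0.0, 'q': array([62.2728, 12.6771, 87.5242,  0.0001, 79.9103, -7.2246]), 'qvel': array([ 0.0297,  0.0521, -0.0013, -0.1073,  0.0102, -0.0079]), 'joint_efforts': array([ -0.0006, -49.4613, -38.7361,   0.0699,   0.0573,  -0.0001]), 'position': array([0.2186, 0.5849, 0.2324]), 'ee_rot': array([[-0.9367,  0.3503, -0.0009],
       [ 0.3503,  0.9367, -0.0017],
       [ 0.0002, -0.0019, -1.    ]]), 'ft_force': array([ 0.4102, -0.0182,  0.4685]), 'moment': array([ 0.0353, -0.0007,  0.075 ]), 'gripper_force': 0.0, 'width': 0.08712131050892227}
[[379.0577   0.     314.6185]
 [  0.     379.0577 197.0763]
 [  0.       0.       1.    ]] [[ 0.9207  0.2822 -0.2695  0.2748]
 [-0.3898  0.6976 -0.6012 -0.7183]
 [ 0.0183  0.6586  0.7523  0.9748]
 [ 0.      0.      0.      1.    ]]
[[421.4448   0.     321.0507]
 [  0.     421.4448 199.8146]
 [  0.       0.       1.    ]] [[ 0.0159  0.9871 -0.1594  0.3546]
 [-0.9995  0.02    0.0244 -0.0423]
 [ 0.0273  0.159   0.9869  1.2851]
 [ 0.      0.      0.      1.    ]]
```

View pics/side0.png

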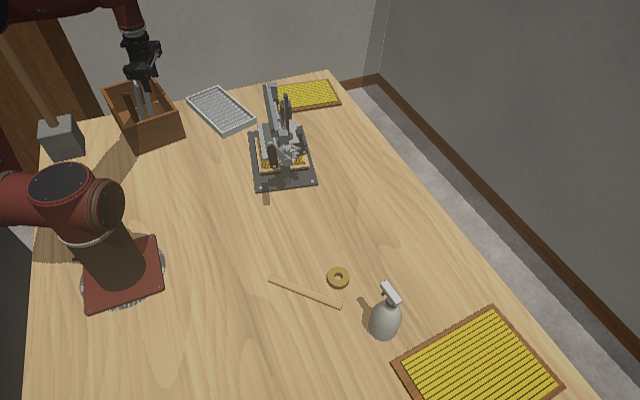

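View pics/top0.png

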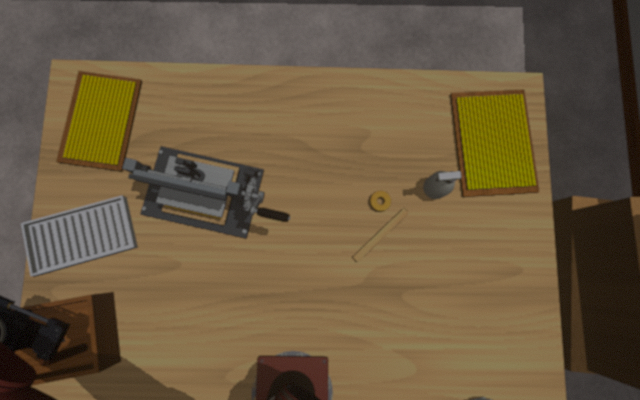

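Top: press around (200,190), black handle about (273,214), crank side to the right; die (380,201), batten (380,235), sprayer (440,185). Side: press around (283,150).

```bash
cat > h.py <<'E'
import numpy as np,cv2
np.set_printoptions(precision=4,suppress=True)
def cloud(s):
    K=s["mtx"];T=s["world_from_camera"];z=s["range_z"]
    v,u=np.mgrid[:z.shape[0],:z.shape[1]]
    P=np.stack([(u-K[0,2])/K[0,0]*z,-(v-K[1,2])/K[1,1]*z,-z],-1)@T[:3,:3].T+T[:3,3]
    P[z==0]=np.nan
    return P
E
python3 - <<'E'
from h import *
for n,(x0,y0,x1,y1) in dict(top=(125,130,300,250),side=(235,70,330,205)).items():
    s=np.load(f"{n}0.npz");P=cloud(s)[y0:y1,x0:x1];C=s["color"][y0:y1,x0:x1].astype(int)
    f=P.reshape(-1,3)
    print(n,"bench z",np.nanmedian(cloud(s)[...,2]))
    for lab,lo,hi in(("beam",.225,.25),("base",.006,.02)):
        m=(P[...,2]>lo)&(P[...,2]<hi)
        if lab=="base": m&=C.max(-1)<110
        lab_n,L,st,_=cv2.connectedComponentsWithStats(m.astype(np.uint8),connectivity=8)
        q=P[m];r=cv2.minAreaRect((q[:,:2]*1000).astype(np.float32));print(lab,len(q),r,cv2.boxPoints(r).round(0).tolist(),np.median(q[:,2]))
    m=(C.max(-1)<45)&(P[...,2]>.15);q=P[m]
    print("dark",len(q),q.min(0) if len(q) else 0,q.max(0) if len(q) else 0)
    cv2.imwrite(f"pics/{n}crop.png",cv2.resize(s["color"][y0:y1,x0:x1],None,fx=4.4,fy=4.4,interpolation=cv2.INTER_CUBIC))
E
```

```text
top bench z -0.0007452089686821317
beam 1578 ((572.1712036132812, 213.5713653564453), (446.81744384765625, 108.95655822753906), 74.65876770019531) [[461.0, 13.0], [566.0, -16.0], [684.0, 415.0], [579.0, 443.0]] 0.23300890023436516
base 2847 ((605.41552734375, 313.098876953125), (369.0830078125, 420.17828369140625), 5.938346862792969) [[400.0, 503.0], [444.0, 85.0], [811.0, 123.0], [767.0, 541.0]] 0.0121853318854237
dark 494 [0.4696 0.0152 0.1517] [0.6146 0.4069 0.2746]
side bench z 0.00023131898753425695
beam 718 ((570.1666259765625, 212.31089782714844), (447.2633361816406, 106.76126861572266), 74.70710754394531) [[460.0, 11.0], [563.0, -17.0], [681.0, 414.0], [578.0, 442.0]] 0.2343452729275276
base 1389 ((600.5443115234375, 352.05621337890625), (507.75927734375, 401.69464111328125), 67.93629455566406) [[319.0, 192.0], [691.0, 41.0], [882.0, 512.0], [510.0, 663.0]] 0.012673687750354046
dark 0 0 0
```

View pics/topcrop.png

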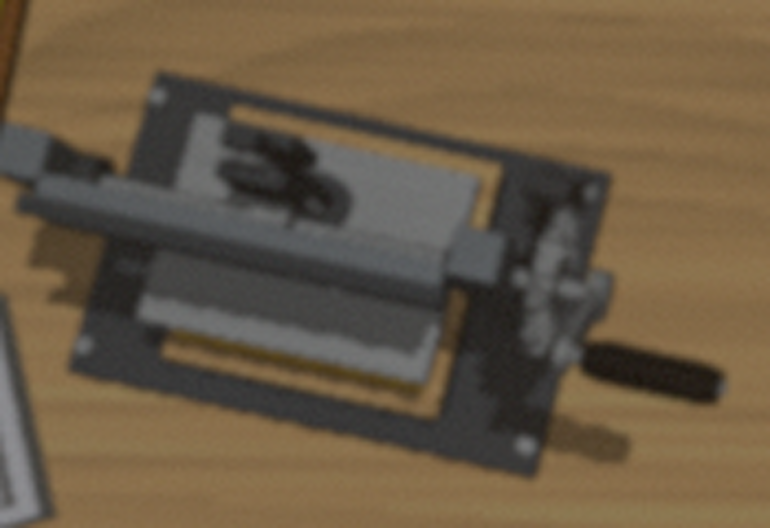

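View pics/sidecrop.png

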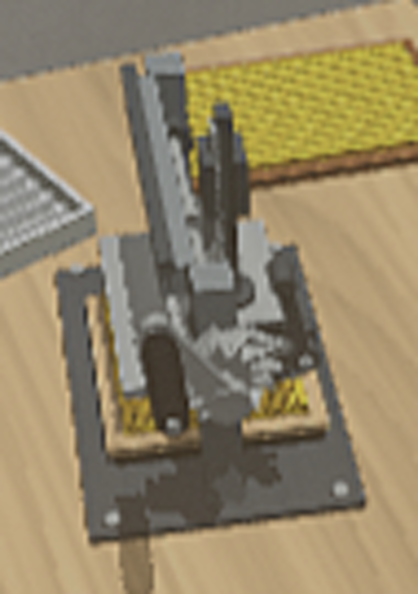

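Top crop: base corners (158,73),(610,175),(535,476),(70,372); handle from (585,358) to (720,388). Side crop: base corners (58,270),(90,543),(365,508); handle end (175,425), trip lever dark, with its pin near (285,262).

```bash
cat >> h.py <<'E'
def ray(s,u,v,z=None):
    K=s["mtx"];T=s["world_from_camera"]
    d=T[:3,:3]@np.array([(u-K[0,2])/K[0,0],-(v-K[1,2])/K[1,1],-1]);o=T[:3,3]
    return (o,d/np.linalg.norm(d)) if z is None else o+d*(z-o[2])/d[2]
E
python3 - <<'E'
from h import *
S={n:np.load(f"{n}0.npz") for n in("top","side")}
off=dict(top=(125,130),side=(235,70))
R={}
for n,pts in dict(top=[(158,73),(610,175),(535,476),(70,372)],side=[(58,270),(90,543),(365,508)]).items():
    for p in pts:
        print(n,p,ray(S[n],p[0]/4.4+off[n][0],p[1]/4.4+off[n][1],.012))
# dark base fit from depth + beam top component
for n in S:
    P=cloud(S[n]);C=S[n]["color"].astype(int)
    for nm,lo,hi in(("beam",.225,.25),):
        m=(P[...,2]>lo)&(P[...,2]<hi)&(P[...,0]>.4)&(P[...,0]<.75)&(P[...,1]>0)&(P[...,1]<.5)
        k,L,st,_=cv2.connectedComponentsWithStats(m.astype(np.uint8))
        for i in range(1,k):
            if st[i,4]>8:
                q=P[L==i];print(n,i,st[i].tolist(),q.mean(0),cv2.minAreaRect((q[:,:2]*1000).astype(np.float32)),np.median(q[:,2]))
    # handle: dark, height .17-.27, low y
    m=(P[...,2]>.17)&(P[...,2]<.3)&(P[...,1]>-.05)&(P[...,1]<.16)&(P[...,0]<.7)&(P[...,0]>.4)
    q=P[m];c=C[m].max(-1)
    d=q[c<50]
    print(n,"all",len(q),q.min(0),q.max(0),"dark",len(d),d.min(0),d.max(0),d.mean(0),np.percentile(d[:,2],[5,50,95]))
E
```

```text
top (158, 73) [0.7169 0.4239 0.012 ]
top (610, 175) [0.6506 0.1048 0.012 ]
top (535, 476) [0.4391 0.1479 0.012 ]
top (70, 372) [0.5045 0.4674 0.012 ]
side (58, 270) [0.5105 0.4683 0.012 ]
side (90, 543) [0.44   0.1416 0.012 ]
side (365, 508) [0.6513 0.0961 0.012 ]
top 1 [123, 157, 118, 43, 1296] [0.5632 0.2905 0.233 ] ((570.836181640625, 289.4972229003906), (300.0509033203125, 51.83069610595703), 78.35337829589844) 0.23168076635496138
top 2 [174, 157, 21, 17, 145] [0.6031 0.2784 0.2372] ((607.318359375, 281.9359130859375), (41.21512222290039, 34.34107971191406), 78.06596374511719) 0.23785462810314018
top 6 [251, 202, 9, 14, 47] [0.4981 0.0953 0.2425] ((496.9483642578125, 97.8553466796875), (37.292449951171875, 18.66462516784668), 14.914730072021484) 0.2453869494938976
top 7 [259, 207, 12, 3, 15] [0.4994 0.0715 0.2467] ((499.8250732421875, 71.44815826416016), (27.547935485839844, 4.790917873382568), 84.85858917236328) 0.24683241846876536
top 10 [280, 211, 10, 4, 10] [0.4894 0.022  0.247 ] ((489.54400634765625, 21.830829620361328), (23.24877166748047, 3.5460588932037354), 77.6475296020
[... 577 characters left out ...]
8 0.2371] ((606.4265747070312, 281.8224792480469), (45.67970657348633, 33.5975341796875), 78.9401626586914) 0.23799036488905123
side 4 [297, 136, 6, 7, 25] [0.5883 0.1007 0.2375] ((587.1046752929688, 100.49192810058594), (7.053481101989746, 15.130927085876465), 75.59165954589844) 0.23744996349615877
side 5 [267, 143, 12, 27, 100] [0.486  0.051  0.2434] ((485.9732360839844, 56.172943115234375), (100.88567352294922, 30.899641036987305), 69.59567260742188) 0.24583871426404058Traceback (most recent call last):
  File "<stdin>", line 21, in <module>
    return umr_minimum(a, axis, None, out, keepdims, initial, where)
ValueError: zero-size array to reduction operation minimum which has no identity
```

```bash
cat >> h.py <<'E'
yaw=-.2033;O=np.array([.5517,.1518,0]);X=np.array([np.cos(yaw),np.sin(yaw),0]);Y=np.array([-np.sin(yaw),np.cos(yaw),0]);Rp=np.stack([X,Y,[0,0,1]],1)
def topress(P): return (P-O)@Rp*1000
E
python3 - <<'E'
from h import *
for n in("top","side"):
    s=np.load(f"{n}0.npz");P=topress(cloud(s));C=s["color"].max(-1).astype(int)
    x,y,z=P[...,0],P[...,1],P[...,2]
    m=(z>234)&(z<242)&(abs(x)<60)&(y>-25)&(y<300)
    q=P[m];print(n,"beam top x",np.percentile(q[:,0],[1,10,50,90,99]),"y",np.percentile(q[:,1],[1,99]))
    m=(z>205)&(abs(x)<90)&(y<-79)&(y>-155)
    q=P[m];a,b=np.polyfit(q[:,1],q[:,0],1);print("handle",len(q),q.mean(0),"slope",a,"x",np.percentile(q[:,0],[2,50,98]),"z",np.percentile(q[:,2],[5,50,98]),"full y",np.percentile(P[(z>205)&(x<0)&(y<-40)&(y>-190)][:,1],[1,99]))
    m=(z>215)&(x>0)&(x<110)&(y<-10)&(y>-60)
    q=P[m];print("trip",len(q));print(np.c_[q,C[m]].round(0)[:45])
E
```

```text
top beam top x [-34.6435 -33.2032 -27.1447  18.7485  44.3855] y [ 16.4116 262.2191]
handle 299 [ -45.6002 -116.5548  250.9998] slope 0.005690134132010216 x [-56.4962 -45.7313 -33.4982] z [243.5819 251.7604 256.5492] full y [-153.9574  -58.6279]
trip 91
[[ 51. -21. 256.  54.]
 [ 52. -23. 253.  55.]
 [ 53. -26. 253.  50.]
 [ 48. -20. 258.  52.]
 [ 48. -23. 261.  54.]
 [ 49. -24. 256.  55.]
 [ 50. -27. 256.  52.]
 [ 50. -30. 258.  52.]
 [ 51. -32. 257.  49.]
 [ 52. -34. 254.  52.]
 [ 53. -36. 251.  48.]
 [ 53. -38. 252.  52.]
 [ 45. -21. 261.  52.]
 [ 46. -23. 259.  54.]
 [ 47. -25. 255.  54.]
 [ 46. -29. 261.  55.]
 [ 47. -31. 262.  50.]
 [ 48. -33. 260.  50.]
 [ 48. -35. 258.  53.]
 [ 49. -38. 259.  51.]
 [ 50. -40. 257.  52.]
 [ 50. -43. 259.  52.]
 [ 51. -45. 258.  51.]
 [ 42. -22. 260.  54.]
 [ 43. -24. 260.  52.]
 [ 43. -27. 260.  54.]
 [ 45. -28. 257.  55.]
 [ 45. -31. 260.  56.]
 [ 46. -33. 257.  55.]
 [ 46. -35. 256.  52.]
 [ 46. -39. 261.  53.]
 [ 47. -41. 260.  52.]
 [ 48. -43. 258.  46.]
 [ 48. -45. 258.  45.]
 [ 55. -42. 225.  45.]
 [ 40. -20. 258.  49.]
 [ 41. -21. 256.  5
[... 779 characters left out ...]
60.  96.]
 [ 45. -35. 261.  98.]
 [ 49. -28. 255.  94.]
 [ 36. -37. 260.  77.]
 [ 39. -36. 259.  84.]
 [ 42. -36. 258.  97.]
 [ 45. -37. 259.  99.]
 [ 48. -37. 258.  93.]
 [ 51. -38. 258.  84.]
 [ 36. -35. 254.  84.]
 [ 38. -40. 258.  79.]
 [ 41. -45. 261.  88.]
 [ 44. -43. 260.  85.]
 [ 47. -42. 259.  85.]
 [ 50. -41. 257.  79.]
 [ 36. -38. 253. 101.]
 [ 38. -44. 257.  74.]
 [ 40. -45. 258.  69.]
 [ 43. -46. 259.  69.]
 [ 46. -46. 258.  69.]
 [ 50. -44. 256.  71.]
 [  3. -10. 232. 131.]
 [ 12. -12. 232. 126.]
 [ 35. -43. 254. 118.]
 [ 38. -41. 252.  69.]
 [ 41. -43. 253.  67.]
 [ 43. -44. 253.  71.]
 [ 46. -45. 254.  70.]
 [ 49. -47. 255.  69.]
 [ 12. -12. 228.  83.]
 [ 37. -46. 252.  93.]]
```

```bash
cat >> h.py <<'E'
from scipy.spatial.transform import Rotation as Ro
Rd=np.stack([Y,X,[0,0,-1.]],1)   # tool x=press y, tool y=press x, tool z down
def st(o): return topress(np.array(o["position"])),np.array(o["ft_force"])@Rp
def go(o,p):
    R=np.array(o["ee_rot"]);w=O+Rp@(np.array(p)/1000)
    return np.r_[R.T@(w-np.array(o["position"]))*1000,Ro.from_matrix(R.T@Rd).as_rotvec()].round(3)
E
python3 - <<'E'
from bench import robot
from h import *
o=robot.get_obs();print(st(o),go(o,[43.5,-36,330]))
E
```

```text
(array([-413.6568,  356.9741,  232.5287]), array([ 0.4202, -0.0758,  0.2281])) [-512.162 -318.117  -97.022   -0.002    0.001    1.416]
```

Units first: shifts go in shares of 100 cm and turns go in shares of pi/2 rad. So -512 mm / 1000 = -0.512, -318 mm / 1000 = -0.318, 1.416 rad / 1.5708 = 0.9015.

>>> servo_tool(
  targets=[
    [0,0,-0.05,0,0,0,0.55],
    [0,0,-0.097,0,0,0,0.55],
    [-0.043,-0.027,-0.097,0,0,0.0828,0.55],
    [-0.085,-0.053,-0.097,0,0,0.1719,0.55],
    [-0.128,-0.08,-0.097,0,0,0.2546,0.55],
    [-0.171,-0.106,-0.097,0,0,0.3374,0.55],
    [-0.213,-0.132,-0.097,0,0,0.4202,0.55],
    [-0.256,-0.159,-0.097,0,0,0.5093,0.55],
    [-0.299,-0.186,-0.097,0,0,0.5921,0.55],
    [-0.341,-0.212,-0.097,0,0,0.6748,0.55],
    [-0.384,-0.238,-0.097,0,0,0.7576,0.55],
    [-0.427,-0.265,-0.097,0,0,0.8467,0.55],
    [-0.47,-0.292,-0.097,0,0,0.9015,0.55],
    [-0.512,-0.318,-0.097,0,0,0.9015,0.55],
    [-0.512,-0.318,-0.097,0,0,0.9015,0.55],
    [-0.512,-0.318,-0.097,0,0,0.9015,0.55],
    [-0.512,-0.318,-0.097,0,0,0.9015,0.55],
  ],
)

```text
time: 1.8
position: [0.5864, 0.1091, 0.3302]
ee_rot: [[0.201, 0.98, -0.001], [0.98, -0.201, 0.001], [0.0, -0.001, -1.0]]
ft_force: [-0.1, 0.7, -0.6]
width: 0.0391
gripper_force: 0.0
```

```bash
python3 - <<'E'
from bench import robot
from h import *
o=robot.get_obs();print(o["time"],o["q"],o["width"],st(o),go(o,[43.5,-36,253]))
s=robot.snapshot("top");np.savez("top1.npz",**s);t=robot.snapshot("side");np.savez("side1.npz",**t)
a=cv2.resize(s["color"][150:270,200:330],(520,480),interpolation=3);b=cv2.resize(t["color"][90:210,240:310],(280,480),interpolation=3)
cv2.imwrite("pics/a1.png",np.hstack([a,b]))
E
```

```text
1.8 [ 2.9469  6.2117 84.4223  0.032  89.4264 14.5417] 0.039093670217643636 (array([ 42.6511, -34.827 , 330.1652]), array([-0.2487,  0.6282, -0.6439])) [-1.195  0.937 77.164 -0.001 -0.     0.001]
```

View pics/a1.png

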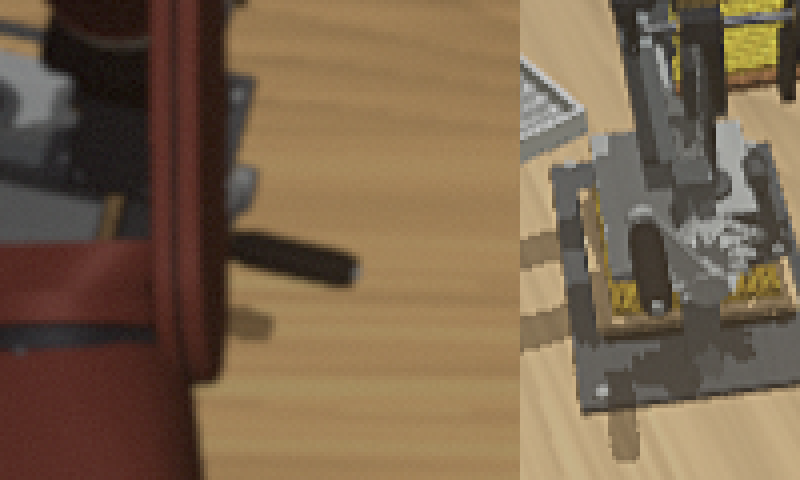

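Side (right half) shows the two fingers hovering above the lever's pin area (~(765,170)); nothing displaced, handle free at left.

To row units: 79 mm / 1000 = 0.079, 68 mm / 1000 = 0.068.

>>> servo_tool(
  targets=[
    [-0.001,0.001,0.02,0,0,0,0.55],
    [-0.001,0.001,0.04,0,0,0,0.55],
    [-0.001,0.001,0.055,0,0,0,0.55],
    [-0.001,0.001,0.068,0,0,0,0.55],
    [-0.001,0.001,0.079,0,0,0,0.55],
    [-0.001,0.001,0.079,0,0,0,0.55],
    [-0.001,0.001,0.079,0,0,0,0.55],
  ],
)

```text
time: 2.6
position: [0.588, 0.1072, 0.2519]
ee_rot: [[0.201, 0.98, 0.0], [0.98, -0.201, -0.0], [0.0, 0.0, -1.0]]
ft_force: [0.6, 0.2, 1.2]
width: 0.0387
gripper_force: 0.0
```

To row units: 20 mm / 1000 = 0.02, 16 mm / 1000 = 0.016.

>>> servo_tool(
  targets=[
    [0,0.004,0,0,0,0,0.55],
    [0,0.008,0,0,0,0,0.55],
    [0,0.012,0,0,0,0,0.55],
    [0,0.016,0,0,0,0,0.55],
    [0,0.02,0,0,0,0,0.55],
    [0,0.02,0,0,0,0,0.55],
  ],
)

```text
time: 3.2
position: [0.6076, 0.103, 0.2518]
ee_rot: [[0.202, 0.979, -0.001], [0.979, -0.202, 0.0], [0.0, -0.001, -1.0]]
ft_force: [-2.2, -0.3, 1.2]
width: 0.0393
gripper_force: 1.3
```

To row units: 24 mm / 1000 = 0.024, 21 mm / 1000 = 0.021.

>>> servo_tool(
  targets=[
    [0,0.003,0,0,0,0,0.55],
    [0,0.006,0,0,0,0,0.55],
    [0,0.009,0,0,0,0,0.55],
    [0,0.012,0,0,0,0,0.55],
    [0,0.015,0,0,0,0,0.55],
    [0,0.018,0,0,0,0,0.55],
    [0,0.021,0,0,0,0,0.55],
    [0,0.024,0,0,0,0,0.55],
  ],
)

```text
time: 4.0
position: [0.6304, 0.0984, 0.2513]
ee_rot: [[0.201, 0.98, -0.002], [0.98, -0.201, 0.0], [-0.0, -0.002, -1.0]]
ft_force: [-6.2, 1.1, 1.2]
width: 0.0392
gripper_force: 2.7
```

To row units: 2 mm / 1000 = 0.002, 1 mm / 1000 = 0.001.

>>> servo_tool(
  targets=[
    [0,0.001,0,0,0,0,0.55],
    [0,0.002,0,0,0,0,0.55],
    [0,0.002,0,0,0,0,0.55],
  ],
)

```text
time: 4.3
position: [0.6323, 0.0979, 0.251]
ee_rot: [[0.202, 0.979, -0.002], [0.979, -0.202, 0.0], [-0.0, -0.002, -1.0]]
ft_force: [-4.3, 1.9, 1.1]
width: 0.0389
gripper_force: 2.4
```

To row units: 2 mm / 1000 = 0.002, 1 mm / 1000 = 0.001.

>>> servo_tool(
  targets=[
    [0,0.001,0,0,0,0,0.55],
    [0,0.002,0,0,0,0,0.55],
    [0,0.002,0,0,0,0,0.55],
  ],
)

```text
time: 4.6
position: [0.6341, 0.0976, 0.2507]
ee_rot: [[0.201, 0.979, -0.002], [0.979, -0.201, 0.0], [-0.0, -0.002, -1.0]]
ft_force: [-5.3, 1.8, 0.1]
width: 0.0392
gripper_force: 2.6
```

To row units: 1 mm / 1000 = 0.001, 0.5 mm / 1000 = 0.0005.

>>> servo_tool(
  targets=[
    [0,0.0005,0,0,0,0,0.55],
    [0,0.001,0,0,0,0,0.55],
    [0,0.001,0,0,0,0,0.55],
  ],
)

```text
time: 4.9
position: [0.6348, 0.0974, 0.2505]
ee_rot: [[0.201, 0.98, -0.003], [0.98, -0.201, 0.0], [-0.0, -0.003, -1.0]]
ft_force: [-5.7, 1.0, 0.3]
width: 0.039
gripper_force: 2.7
```

To row units: 1 mm / 1000 = 0.001, 0.5 mm / 1000 = 0.0005.

>>> servo_tool(
  targets=[
    [0,0.0005,0,0,0,0,0.55],
    [0,0.001,0,0,0,0,0.55],
    [0,0.001,0,0,0,0,0.55],
  ],
)

```text
time: 5.2
position: [0.6357, 0.0972, 0.2503]
ee_rot: [[0.201, 0.979, -0.003], [0.979, -0.201, 0.0], [-0.0, -0.003, -1.0]]
ft_force: [-6.1, 2.1, -0.6]
width: 0.0392
gripper_force: 2.8
```

To row units: 1 mm / 1000 = 0.001, 0.5 mm / 1000 = 0.0005.

>>> servo_tool(
  targets=[
    [0,0.0005,0,0,0,0,0.55],
    [0,0.001,0,0,0,0,0.55],
    [0,0.001,0,0,0,0,0.55],
  ],
)

```text
time: 5.5
position: [0.6365, 0.0971, 0.2502]
ee_rot: [[0.201, 0.98, -0.004], [0.98, -0.201, 0.0], [-0.0, -0.004, -1.0]]
ft_force: [-6.6, 1.1, -0.7]
width: 0.0386
gripper_force: 2.9
```

```bash
python3 - <<'E'
from bench import robot
from h import *
o=robot.get_obs();print(o["time"],o["width"],o["gripper_force"],st(o))
t=robot.snapshot("side");np.savez("side2.npz",**t);s=robot.snapshot("top")
for w in(s,t):
    P=topress(cloud(w));x,y,z=np.moveaxis(P,-1,0)
    m=(z>235)&(x>55)&(x<130)&(y<-22)&(y>-60)&(z<268);q=P[m];print(len(q));print(np.c_[q,w["color"].max(-1)[m]].round(0)[::3][:30].tolist())
E
```

```text
5.5 0.03862479121834685 2.8940775571390986 (array([ 94.108 , -36.464 , 250.1905]), array([-6.6959, -0.2125, -0.7383]))
0
[]
112
[[113.0, -28.0, 264.0, 132.0], [83.0, -24.0, 258.0, 58.0], [113.0, -40.0, 266.0, 56.0], [85.0, -30.0, 258.0, 63.0], [113.0, -43.0, 265.0, 51.0], [82.0, -32.0, 257.0, 69.0], [113.0, -29.0, 250.0, 103.0], [118.0, -49.0, 265.0, 54.0], [71.0, -42.0, 263.0, 56.0], [81.0, -37.0, 257.0, 86.0], [113.0, -30.0, 247.0, 96.0], [118.0, -49.0, 262.0, 50.0], [67.0, -49.0, 265.0, 52.0], [78.0, -39.0, 255.0, 85.0], [86.0, -42.0, 257.0, 60.0], [112.0, -47.0, 257.0, 58.0], [122.0, -44.0, 254.0, 64.0], [70.0, -46.0, 258.0, 56.0], [79.0, -46.0, 257.0, 67.0], [89.0, -41.0, 252.0, 45.0], [116.0, -45.0, 251.0, 51.0], [65.0, -43.0, 253.0, 69.0], [73.0, -45.0, 253.0, 57.0], [82.0, -47.0, 254.0, 62.0], [113.0, -44.0, 247.0, 73.0], [122.0, -46.0, 248.0, 61.0], [70.0, -46.0, 251.0, 54.0], [80.0, -45.0, 248.0, 65.0], [88.0, -46.0, 248.0, 79.0], [118.0, -51.0, 248.0, 75.0]]
```

To row units: 1 mm / 1000 = 0.001, 0.5 mm / 1000 = 0.0005.

>>> servo_tool(
  targets=[
    [0,0.0005,0,0,0,0,0.55],
    [0,0.001,0,0,0,0,0.55],
    [0,0.001,0,0,0,0,0.55],
  ],
)

```text
time: 5.9
position: [0.637, 0.097, 0.25]
ee_rot: [[0.201, 0.98, -0.005], [0.98, -0.201, 0.0], [-0.001, -0.005, -1.0]]
ft_force: [-7.8, 1.3, -0.3]
width: 0.0393
gripper_force: 3.6
```

To row units: 1 mm / 1000 = 0.001, 0.5 mm / 1000 = 0.0005.

>>> servo_tool(
  targets=[
    [0,0.0005,0,0,0,0,0.55],
    [0,0.001,0,0,0,0,0.55],
    [0,0.001,0,0,0,0,0.55],
  ],
)

```text
time: 6.2
position: [0.6371, 0.097, 0.2499]
ee_rot: [[0.201, 0.98, -0.007], [0.98, -0.201, 0.001], [-0.001, -0.007, -1.0]]
ft_force: [-10.9, 2.3, 0.4]
width: 0.0394
gripper_force: 5.3
```

To row units: -80 mm / 1000 = -0.08, -60 mm / 1000 = -0.06.

>>> servo_tool(
  targets=[
    [0,-0.005,0,0,0,0,0.55],
    [0,-0.011,0,0,0,0,0.55],
    [0,-0.011,-0.01,0,0,0,0.55],
    [0,-0.011,-0.03,0,0,0,0.55],
    [0,-0.011,-0.06,0,0,0,0.4],
    [0,-0.011,-0.08,0,0,0,0.4],
    [0,-0.011,-0.08,0,0,0,0.4],
    [0,-0.011,-0.08,0,0,0,0.4],
  ],
)

```text
time: 7.0
position: [0.6295, 0.0985, 0.3325]
ee_rot: [[0.202, 0.979, 0.002], [0.979, -0.202, -0.0], [0.0, 0.002, -1.0]]
ft_force: [0.4, 0.6, -0.3]
width: 0.0513
gripper_force: 0.0
```

```bash
python3 - <<'E'
from bench import robot
from h import *
o=robot.get_obs();print(o["time"],o["width"],st(o),go(o,[-47,-120,330]))
t=robot.snapshot("side");s=robot.snapshot("top")
for w in(s,t):
    P=topress(cloud(w));x,y,z=np.moveaxis(P,-1,0)
    m=(z>240)&(x>-20)&(x<130)&(y<-24)&(y>-48)&(z<268);q=P[m];print(len(q),q.mean(0) if len(q) else 0)
    m=(z>205)&(z<270)&(x<-20)&(x>-90)&(y<-79)&(y>-155);q=P[m];print("handle",len(q),q.mean(0) if len(q) else 0)
E
```

```text
7.0 0.05134227128916598 (array([ 87.0036, -36.5227, 332.4761]), array([ 0.2871,  0.6475, -0.2521])) [ -83.459 -134.021    2.128    0.002   -0.       0.   ]
0 0
handle 274 [ -45.5275 -119.6533  250.9986]
46 [ 81.7463 -39.4145 252.2164]
handle 179 [ -45.9034 -122.9308  250.5966]
```

To row units: -133 mm / 1000 = -0.133, -100 mm / 1000 = -0.1.

>>> servo_tool(
  targets=[
    [-0.02,-0.033,0.002,0,0,0,0.4],
    [-0.042,-0.067,0.002,0,0,0,0.4],
    [-0.063,-0.1,0.002,0,0,0,0.4],
    [-0.083,-0.133,0.002,0,0,0,0.4],
    [-0.083,-0.133,0.002,0,0,0,0.4],
    [-0.083,-0.133,0.04,0,0,0,0.4],
    [-0.083,-0.133,0.07,0,0,0,0.4],
    [-0.083,-0.133,0.09,0,0,0,0.4],
    [-0.083,-0.133,0.1,0,0,0,0.4],
    [-0.083,-0.133,0.1,0,0,0,0.4],
    [-0.083,-0.133,0.1,0,0,0,0.4],
  ],
)

```text
time: 8.2
position: [0.4826, 0.0441, 0.2321]
ee_rot: [[0.202, 0.979, 0.001], [0.979, -0.202, -0.0], [0.0, 0.001, -1.0]]
ft_force: [0.1, 0.6, 0.1]
width: 0.0522
gripper_force: 0.0
```

```bash
python3 - <<'E'
from bench import robot
from h import *
o=robot.get_obs();print(o["time"],o["width"],st(o),go(o,[-46,-120,232.5]))
E
```

```text
8.2 0.05220085076002694 (array([ -45.9871, -119.399 ,  232.0999]), array([-0.0573,  0.5637,  0.0632])) [-0.601 -0.013 -0.4    0.001 -0.     0.   ]
```

Well centred. Close.

>>> servo_tool(
  targets=[
    [0,0,0,0,0,0,0.6],
    [0,0,0,0,0,0,0.8],
    [0,0,0,0,0,0,1],
    [0,0,0,0,0,0,1],
    [0,0,0,0,0,0,1],
    [0,0,0,0,0,0,1],
    [0,0,0,0,0,0,1],
  ],
)

```text
time: 8.9
position: [0.4825, 0.044, 0.2318]
ee_rot: [[0.202, 0.979, 0.001], [0.979, -0.202, -0.0], [0.0, 0.001, -1.0]]
ft_force: [3.4, -0.6, -1.2]
width: 0.0239
gripper_force: 30.0
```

```bash
cat >> h.py <<'E'
c0=np.array([-47.5,70.5])   # handle dir from shaft at start (x,z), mm: angle 2.164
def rows(p0,angs):
    """tool (y,z) shifts from angle p0 to angles"""
    f=lambda a:85*np.array([np.cos(a),-np.sin(a)])
    return [(f(a)-f(p0)).round(1).tolist() for a in angs]
E
python3 - <<'E'
from bench import robot
from h import *
o=robot.get_obs();print(o["time"],o["width"],o["gripper_force"],st(o))
a0=2.17
print(rows(a0,a0+np.arange(1,14)*.03))
E
```

```text
8.9 0.023877125184752036 30.00489592552185 (array([ -46.0267, -119.5243,  231.8068]), array([ 3.4124,  0.0638, -1.2393]))
[[-2.1, 1.5], [-4.1, 3.0], [-6.1, 4.6], [-8.1, 6.2], [-10.0, 8.0], [-11.8, 9.7], [-13.6, 11.5], [-15.3, 13.4], [-17.0, 15.3], [-18.6, 17.3], [-20.2, 19.3], [-21.7, 21.4], [-23.1, 23.5]]
```

To row units: -11.8 mm / 1000 = -0.0118, 9.7 mm / 1000 = 0.0097.

>>> servo_tool(
  targets=[
    [0,-0.0021,0.0015,0,0,0,1],
    [0,-0.0041,0.003,0,0,0,1],
    [0,-0.0061,0.0046,0,0,0,1],
    [0,-0.0081,0.0062,0,0,0,1],
    [0,-0.01,0.008,0,0,0,1],
    [0,-0.0118,0.0097,0,0,0,1],
  ],
)

```text
time: 9.5
position: [0.472, 0.0462, 0.2232]
ee_rot: [[0.202, 0.979, 0.004], [0.979, -0.202, -0.001], [0.0, 0.004, -1.0]]
ft_force: [4.8, -1.0, 3.5]
width: 0.0239
gripper_force: 30.0
```

```bash
python3 - <<'E'
from bench import robot
from h import *
o=robot.get_obs();p,f=st(o);a=2.17+.18
print(o["time"],o["width"],p,f,"tang",f[0]*-np.sin(a)+f[2]*np.cos(a),"rad",f[0]*np.cos(a)+f[2]*np.sin(a))
print(rows(a,2.17+.18+np.arange(1,10)*.03))
E
```

```text
9.5 0.02392919988970494 [ -56.7676 -119.5267  223.2437] [ 4.9291 -0.0092  3.4787] tang -5.951400867925754 rad -0.9887282978930845
[[-1.8, 1.8], [-3.5, 3.7], [-5.2, 5.6], [-6.8, 7.6], [-8.4, 9.6], [-9.9, 11.7], [-11.3, 13.8], [-12.7, 15.9], [-14.0, 18.1]]
```

To row units: 11.7 mm / 1000 = 0.0117, -9.9 mm / 1000 = -0.0099.

>>> servo_tool(
  targets=[
    [0,-0.0018,0.0018,0,0,0,1],
    [0,-0.0035,0.0037,0,0,0,1],
    [0,-0.0052,0.0056,0,0,0,1],
    [0,-0.0068,0.0076,0,0,0,1],
    [0,-0.0084,0.0096,0,0,0,1],
    [0,-0.0099,0.0117,0,0,0,1],
    [0,-0.0099,0.0117,0,0,0,1],
  ],
)

```text
time: 10.2
position: [0.4604, 0.0486, 0.2097]
ee_rot: [[0.202, 0.979, -0.001], [0.979, -0.202, 0.0], [-0.0, -0.001, -1.0]]
ft_force: [3.5, -0.7, 4.4]
width: 0.0244
gripper_force: 30.0
```

```bash
python3 - <<'E'
from bench import robot
from h import *
o=robot.get_obs();p,f=st(o);a=2.17+.36
print(o["time"],o["width"],p,f,"tang",f[0]*-np.sin(a)+f[2]*np.cos(a),"rad",f[0]*np.cos(a)+f[2]*np.sin(a))
print(rows(a,a-np.arange(1,16)*.03))
t=robot.snapshot("side")
P=topress(cloud(t));x,y,z=np.moveaxis(P,-1,0)
m=(abs(y+36)<14)&(z>150)&(z<260)&(x>0)&(x<100)
v,u=np.where(m);print(u.min(),u.max(),v.min(),v.max())
old=np.load("side2.npz");o0=np.load("side0.npz")
K=t["mtx"];T=t["world_from_camera"]
def px(p):
    w=O+Rp@(np.array(p)/1000);c=T[:3,:3].T@(w-T[:3,3]);return (K[0,0]*c[0]/-c[2]+K[0,2]).round(),(K[1,1]*-c[1]/-c[2]+K[1,2]).round()
print("shaft",px([1,-45,170]),"pivot",px([59,-45,180]))
crop=lambda i:cv2.resize(i["color"][125:185,265:325],(400,400),interpolation=3)
cv2.imwrite("pics/pawl.png",np.hstack([crop(o0),crop(t)]))
E
```

```text
10.2 0.02436352857414231 [ -68.6202 -119.5098  209.7049] [3.5727 0.0657 4.4344] tang -5.681946282302411 rad -0.37901404652991566
[[1.5, -2.1], [3.1, -4.1], [4.7, -6.1], [6.3, -8.0], [8.1, -9.9], [9.9, -11.7], [11.7, -13.4], [13.6, -15.1], [15.5, -16.8], [17.5, -18.4], [19.6, -19.9], [21.7, -21.4], [23.8, -22.8], [25.9, -24.1], [28.2, -25.4]]
285 314 128 160
shaft (np.float64(286.0), np.float64(158.0)) pivot (np.float64(304.0), np.float64(153.0))
```

View pics/pawl.png

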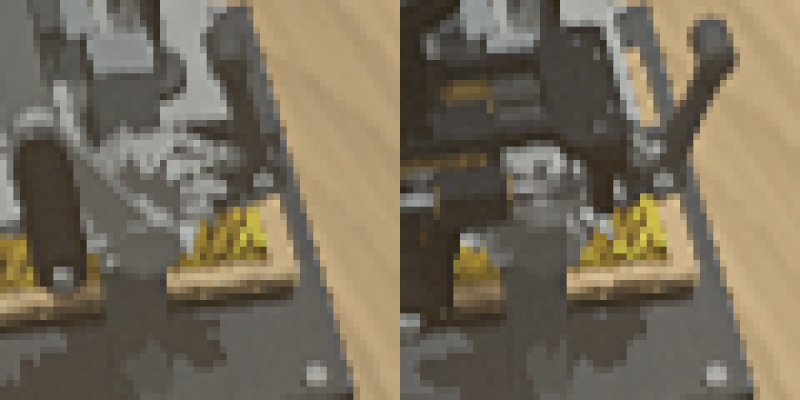

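The lever is fully over (pin at (712,40) in right half); the pawl is hidden behind the gripper. Wound 0.37 rad, past the release range; let down gently and watch the drag.

To row units: -16.8 mm / 1000 = -0.0168, 15.5 mm / 1000 = 0.0155.

>>> servo_tool(
  targets=[
    [0,0.0015,-0.0021,0,0,0,1],
    [0,0.0031,-0.0041,0,0,0,1],
    [0,0.0047,-0.0061,0,0,0,1],
    [0,0.0063,-0.008,0,0,0,1],
    [0,0.0081,-0.0099,0,0,0,1],
    [0,0.0099,-0.0117,0,0,0,1],
    [0,0.0117,-0.0134,0,0,0,1],
    [0,0.0136,-0.0151,0,0,0,1],
    [0,0.0155,-0.0168,0,0,0,1],
  ],
)

```text
time: 11.15
position: [0.4762, 0.0453, 0.227]
ee_rot: [[0.202, 0.979, 0.0], [0.979, -0.202, 0.0], [0.0, 0.0, -1.0]]
ft_force: [5.9, -0.1, 2.3]
width: 0.0242
gripper_force: 30.0
```

```bash
cat >> h.py <<'E'
def rep(o,a,angs):
    p,f=st(o);am=np.arctan2(p[2]+8-170,p[0]-1.3)
    print(o["time"],o["width"],o["gripper_force"],p,f,"tang",f[0]*-np.sin(a)+f[2]*np.cos(a),"rad",f[0]*np.cos(a)+f[2]*np.sin(a),"cmd",a,"meas",am,"R",np.hypot(p[2]+8-170,p[0]-1.3))
    print(rows(a,angs))
E
python3 - <<'E'
from bench import robot
from h import *
a=2.26;rep(robot.get_obs(),a,a-np.arange(1,16)*.03)
E
```

```text
11.15 0.024205372756169293 30.013686809688807 [ -52.471  -119.5335  226.9914] [5.7704 1.0674 2.2751] tang -5.900095568916981 rad -1.9137510979223973 cmd 2.26 meas 2.2619967865152737 R 84.35168695957995
[[2.0, -1.6], [4.0, -3.1], [6.1, -4.6], [8.2, -6.0], [10.4, -7.3], [12.6, -8.6], [14.9, -9.8], [17.1, -11.0], [19.5, -12.0], [21.8, -13.0], [24.2, -14.0], [26.6, -14.8], [29.0, -15.6], [31.4, -16.3], [33.9, -17.0]]
```

Geometry follows well. Now go past the starting tooth in two steps.

To row units: 10.4 mm / 1000 = 0.0104, 8.2 mm / 1000 = 0.0082.

>>> servo_tool(
  targets=[
    [0,0.002,-0.0016,0,0,0,1],
    [0,0.004,-0.0031,0,0,0,1],
    [0,0.0061,-0.0046,0,0,0,1],
    [0,0.0082,-0.006,0,0,0,1],
    [0,0.0104,-0.0073,0,0,0,1],
  ],
)

```text
time: 11.65
position: [0.4864, 0.0432, 0.2342]
ee_rot: [[0.202, 0.979, 0.0], [0.979, -0.202, -0.0], [0.0, 0.0, -1.0]]
ft_force: [4.9, -0.4, 2.6]
width: 0.0239
gripper_force: 30.0
```

```bash
python3 - <<'E'
from bench import robot
from h import *
a=2.11;rep(robot.get_obs(),a,a-np.arange(1,20)*.03)
E
```

```text
11.65 0.023947344335877762 30.01404695212841 [ -42.0788 -119.5218  234.1875] [4.8782 0.5604 2.5591] tang -5.500055326849431 rad -0.3086783943118072 cmd 2.11 meas 2.1118909194809525 R 84.218491278932
[[2.2, -1.3], [4.5, -2.5], [6.7, -3.6], [9.0, -4.7], [11.4, -5.7], [13.8, -6.6], [16.2, -7.5], [18.6, -8.3], [21.0, -9.0], [23.5, -9.6], [26.0, -10.2], [28.5, -10.7], [31.0, -11.1], [33.5, -11.5], [36.1, -11.7], [38.6, -11.9], [41.2, -12.0], [43.7, -12.1], [46.3, -12.0]]
```

To row units: 46.3 mm / 1000 = 0.0463, 43.7 mm / 1000 = 0.0437.

>>> servo_tool(
  targets=[
    [0,0.0022,-0.0013,0,0,0,1],
    [0,0.0045,-0.0025,0,0,0,1],
    [0,0.0067,-0.0036,0,0,0,1],
    [0,0.009,-0.0047,0,0,0,1],
    [0,0.0114,-0.0057,0,0,0,1],
    [0,0.0138,-0.0066,0,0,0,1],
    [0,0.0162,-0.0075,0,0,0,1],
    [0,0.0186,-0.0083,0,0,0,1],
    [0,0.021,-0.009,0,0,0,1],
    [0,0.0235,-0.0096,0,0,0,1],
    [0,0.026,-0.0102,0,0,0,1],
    [0,0.0285,-0.0107,0,0,0,1],
    [0,0.031,-0.0111,0,0,0,1],
    [0,0.0335,-0.0115,0,0,0,1],
    [0,0.0361,-0.0117,0,0,0,1],
    [0,0.0386,-0.0119,0,0,0,1],
    [0,0.0412,-0.012,0,0,0,1],
    [0,0.0437,-0.0121,0,0,0,1],
    [0,0.0463,-0.012,0,0,0,1],
  ],
)

```text
time: 13.55
position: [0.5318, 0.0337, 0.2459]
ee_rot: [[0.202, 0.979, 0.0], [0.979, -0.202, -0.0], [-0.0, 0.0, -1.0]]
ft_force: [7.1, -1.1, 1.6]
width: 0.0242
gripper_force: 30.0
```

```bash
python3 - <<'E'
from bench import robot
from h import *
a=1.54;rep(robot.get_obs(),a,a-np.arange(1,21)*.04)
E
```

```text
13.55 0.024188193149005707 30.009078215807676 [   4.3605 -119.6381  245.8553] [7.2074 0.3458 1.6125] tang -7.1543056338459285 rad 1.8336374708302752 cmd 1.54 meas 1.534314662358364 R 83.91116460193375
[[3.4, 0.2], [6.8, 0.5], [10.2, 0.9], [13.5, 1.5], [16.8, 2.2], [20.1, 3.1], [23.4, 4.0], [26.6, 5.1], [29.8, 6.4], [32.9, 7.7], [35.9, 9.2], [38.9, 10.8], [41.9, 12.5], [44.7, 14.4], [47.5, 16.3], [50.2, 18.4], [52.8, 20.5], [55.4, 22.8], [57.8, 25.2], [60.2, 27.6]]
```

To row units: 60.2 mm / 1000 = 0.0602, 57.8 mm / 1000 = 0.0578.

>>> servo_tool(
  targets=[
    [0,0.0034,0.0002,0,0,0,1],
    [0,0.0068,0.0005,0,0,0,1],
    [0,0.0102,0.0009,0,0,0,1],
    [0,0.0135,0.0015,0,0,0,1],
    [0,0.0168,0.0022,0,0,0,1],
    [0,0.0201,0.0031,0,0,0,1],
    [0,0.0234,0.004,0,0,0,1],
    [0,0.0266,0.0051,0,0,0,1],
    [0,0.0298,0.0064,0,0,0,1],
    [0,0.0329,0.0077,0,0,0,1],
    [0,0.0359,0.0092,0,0,0,1],
    [0,0.0389,0.0108,0,0,0,1],
    [0,0.0419,0.0125,0,0,0,1],
    [0,0.0447,0.0144,0,0,0,1],
    [0,0.0475,0.0163,0,0,0,1],
    [0,0.0502,0.0184,0,0,0,1],
    [0,0.0528,0.0205,0,0,0,1],
    [0,0.0554,0.0228,0,0,0,1],
    [0,0.0578,0.0252,0,0,0,1],
    [0,0.0602,0.0276,0,0,0,1],
  ],
)

```text
time: 15.55
position: [0.5907, 0.0215, 0.2173]
ee_rot: [[0.202, 0.979, -0.0], [0.979, -0.202, -0.0], [-0.0, -0.0, -1.0]]
ft_force: [8.4, -1.0, -3.5]
width: 0.0241
gripper_force: 30.0
```

```bash
python3 - <<'E'
from bench import robot
from h import *
a=.74;rep(robot.get_obs(),a,a-np.arange(1,11)*.03)
E
```

```text
15.55 0.02414215144614852 29.996787328273058 [  64.4637 -119.7154  217.3487] [ 8.383   0.7485 -3.4763] tang -8.219682359284354 rad 3.8465065701710075 cmd 0.74 meas 0.7195511599099212 R 83.98294666417387
[[1.7, 1.9], [3.3, 3.9], [4.9, 5.9], [6.4, 7.9], [7.9, 10.0], [9.2, 12.2], [10.6, 14.3], [11.8, 16.6], [13.0, 18.8], [14.1, 21.1]]
```

To row units: 14.3 mm / 1000 = 0.0143, 12.2 mm / 1000 = 0.0122.

>>> servo_tool(
  targets=[
    [0,0.0018,0.0019,0,0,0,1],
    [0,0.0035,0.0039,0,0,0,1],
    [0,0.0052,0.0059,0,0,0,1],
    [0,0.0068,0.0079,0,0,0,1],
    [0,0.0084,0.01,0,0,0,1],
    [0,0.0097,0.0122,0,0,0,1],
    [0,0.0111,0.0143,0,0,0,1],
  ],
)

```text
time: 16.25
position: [0.601, 0.0194, 0.2025]
ee_rot: [[0.202, 0.979, -0.002], [0.979, -0.202, -0.0], [-0.0, -0.002, -1.0]]
ft_force: [7.5, -0.6, -4.7]
width: 0.0242
gripper_force: 30.0
```

```bash
python3 - <<'E'
from bench import robot
from h import *
a=.53;rep(robot.get_obs(),a,a-np.arange(1,21)*.02)
E
```

```text
16.25 0.024197181788261926 29.991313330829144 [  75.0626 -119.7409  202.4841] [ 7.4919  0.9697 -4.6902] tang -7.834172300595606 rad 4.093028496846204 cmd 0.53 meas 0.5019546992721701 R 84.14204024738768
[[0.8, 1.5], [1.7, 3.0], [2.4, 4.5], [3.2, 6.0], [3.9, 7.5], [4.6, 9.1], [5.3, 10.7], [5.9, 12.2], [6.5, 13.8], [7.1, 15.4], [7.6, 17.0], [8.1, 18.7], [8.6, 20.3], [9.0, 21.9], [9.4, 23.6], [9.8, 25.3], [10.1, 26.9], [10.4, 28.6], [10.7, 30.3], [10.9, 32.0]]
```

To row units: 6 mm / 1000 = 0.006, 4.5 mm / 1000 = 0.0045.

>>> servo_tool(
  targets=[
    [0,0.001,0.0015,0,0,0,1],
    [0,0.002,0.003,0,0,0,1],
    [0,0.0029,0.0045,0,0,0,1],
    [0,0.0038,0.006,0,0,0,1],
  ],
)

```text
time: 16.65
position: [0.6042, 0.0187, 0.196]
ee_rot: [[0.202, 0.979, -0.003], [0.979, -0.202, 0.0], [-0.0, -0.003, -1.0]]
ft_force: [6.2, -1.0, -4.9]
width: 0.0242
gripper_force: 30.0
```

```bash
python3 - <<'E'
from bench import robot
from h import *
a=.45;rep(robot.get_obs(),a,a-np.arange(1,6)*.02)
E
```

```text
16.65 0.02423758397407854 29.98820409178734 [  78.3109 -119.7378  196.0121] [ 6.2289  0.3007 -4.8884] tang -7.1111283222772546 rad 3.4824936966563897 cmd 0.45 meas 0.4158903644928695 R 84.1873297424531
[[0.7, 1.5], [1.4, 3.1], [2.1, 4.7], [2.7, 6.2], [3.3, 7.8]]
```

To row units: 6.2 mm / 1000 = 0.0062, 4.7 mm / 1000 = 0.0047.

>>> servo_tool(
  targets=[
    [0,0.0007,0.0015,0,0,0,1],
    [0,0.0014,0.0031,0,0,0,1],
    [0,0.0021,0.0047,0,0,0,1],
    [0,0.0027,0.0062,0,0,0,1],
  ],
)

```text
time: 17.05
position: [0.6068, 0.0182, 0.1897]
ee_rot: [[0.202, 0.979, -0.003], [0.979, -0.202, 0.0], [-0.0, -0.003, -1.0]]
ft_force: [6.8, -1.3, -5.5]
width: 0.0242
gripper_force: 30.0
```

```bash
python3 - <<'E'
from bench import robot
from h import *
a=.37;rep(robot.get_obs(),a,a-np.arange(1,6)*.02)
E
```

```text
17.05 0.0241780466849608 29.986985474824905 [  80.8956 -119.7247  189.6576] [ 6.8825  0.0584 -5.4893] tang -7.606638222816905 rad 4.431759376480418 cmd 0.37 meas 0.33442466127142007 R 84.26384617281947
[[0.6, 1.6], [1.2, 3.2], [1.7, 4.8], [2.2, 6.4], [2.7, 8.1]]
```

To row units: 6.4 mm / 1000 = 0.0064, 4.8 mm / 1000 = 0.0048.

>>> servo_tool(
  targets=[
    [0,0.0007,0.0016,0,0,0,1],
    [0,0.0014,0.0032,0,0,0,1],
    [0,0.002,0.0048,0,0,0,1],
    [0,0.0026,0.0064,0,0,0,1],
  ],
)

```text
time: 17.45
position: [0.6088, 0.0178, 0.1829]
ee_rot: [[0.202, 0.979, -0.004], [0.979, -0.202, 0.0], [-0.001, -0.004, -1.0]]
ft_force: [5.3, -0.2, -5.9]
width: 0.024
gripper_force: 30.0
```

```bash
python3 - <<'E'
from bench import robot
from h import *
a=.29;rep(robot.get_obs(),a,a-np.arange(1,6)*.02)
E
```

```text
17.45 0.023974703272700782 29.985849615186453 [  82.9787 -119.7594  182.8611] [ 5.2309  0.9071 -5.895 ] tang -7.144624033168293 rad 3.3268438570259384 cmd 0.29 meas 0.2500585044558752 R 84.30061770730372
[[0.5, 1.6], [0.9, 3.3], [1.3, 4.9], [1.7, 6.6], [2.0, 8.3]]
```

To row units: 4.9 mm / 1000 = 0.0049, 3.3 mm / 1000 = 0.0033.

>>> servo_tool(
  targets=[
    [0,0.0005,0.0016,0,0,0,1],
    [0,0.0009,0.0033,0,0,0,1],
    [0,0.0013,0.0049,0,0,0,1],
  ],
)

```text
time: 17.75
position: [0.6099, 0.0176, 0.1789]
ee_rot: [[0.201, 0.979, -0.005], [0.979, -0.201, 0.0], [-0.001, -0.005, -1.0]]
ft_force: [0.1, -0.2, -3.1]
width: 0.024
gripper_force: 30.0
```

To row units: 5 mm / 1000 = 0.005, 3.3 mm / 1000 = 0.0033.

>>> servo_tool(
  targets=[
    [0,0.0004,0.0016,0,0,0,1],
    [0,0.0008,0.0033,0,0,0,1],
    [0,0.0011,0.005,0,0,0,1],
  ],
)

```text
time: 18.05
position: [0.6108, 0.0175, 0.1749]
ee_rot: [[0.201, 0.979, -0.004], [0.98, -0.201, 0.0], [-0.001, -0.004, -1.0]]
ft_force: [-5.7, 0.4, -1.7]
width: 0.0238
gripper_force: 30.0
```

```bash
python3 - <<'E'
from bench import robot
from h import *
a=.17;rep(robot.get_obs(),a,a-np.arange(1,6)*.02)
E
```

```text
18.05 0.023805825210640705 29.99964276328683 [  84.995  -119.598   174.9168] [-5.6864 -0.8136 -1.6755] tang -0.6893376236548932 rad -5.887887634070701 cmd 0.17 meas 0.1531238887513555 R 84.68583084904141
[[0.3, 1.7], [0.5, 3.4], [0.7, 5.0], [0.9, 6.7], [1.0, 8.4]]
```

To row units: -1.2 mm / 1000 = -0.0012, -0.7 mm / 1000 = -0.0007.

>>> servo_tool(
  targets=[
    [0,-0.0007,0.0003,0,0,0,1],
    [0,-0.0012,0.0006,0,0,0,1],
    [0,-0.0012,0.0006,0,0,0,1],
  ],
)

```text
time: 18.35
position: [0.6108, 0.0175, 0.1751]
ee_rot: [[0.201, 0.979, -0.001], [0.979, -0.201, -0.0], [-0.0, -0.001, -1.0]]
ft_force: [-4.7, -1.1, -2.0]
width: 0.0237
gripper_force: 30.0
```

```bash
python3 - <<'E'
from bench import robot
from h import *
a=.15;rep(robot.get_obs(),a,a-np.arange(1,3)*.02)
E
```

```text
18.35 0.023696507206713516 29.99686025083065 [  84.9587 -119.6162  175.0747] [-4.3745 -2.0265 -2.0001] tang -1.323924147341425 rad -4.624240575039579 cmd 0.15 meas 0.1550322693192328 R 84.67419510577636
[[0.2, 1.7], [0.4, 3.4]]
```

To row units: 1.6 mm / 1000 = 0.0016, 0.8 mm / 1000 = 0.0008.

>>> servo_tool(
  targets=[
    [0,-0.0003,0.0008,0,0,0,1],
    [0,-0.0006,0.0016,0,0,0,1],
    [0,-0.0006,0.0016,0,0,0,1],
    [0,-0.0006,0.0016,0,0,0,1],
  ],
)

```text
time: 18.75
position: [0.611, 0.0175, 0.1739]
ee_rot: [[0.202, 0.979, 0.0], [0.979, -0.202, -0.0], [-0.0, 0.0, -1.0]]
ft_force: [-5.1, -1.4, -1.3]
width: 0.0239
gripper_force: 30.0
```

```bash
python3 - <<'E'
from bench import robot
from h import *
a=.14;rep(robot.get_obs(),a,a-np.arange(1,3)*.02)
E
```

```text
18.75 0.02387331404295451 30.003221556544304 [  85.1623 -119.5966  173.9289] [-4.7477 -2.381  -1.2542] tang -0.5793893271188021 rad -4.876299485302373 cmd 0.14 meas 0.14129547654958288 R 84.70647863290554
[[0.2, 1.7], [0.4, 3.4]]
```

>>> servo_tool(
  targets=[
    [0,0,0,0,0,0,0.6],
    [0,0,0,0,0,0,0.45],
    [0,0,0,0,0,0,0.35],
    [0,0,0,0,0,0,0.35],
    [0,0,0,0,0,0,0.35],
    [0,0,0,0,0,0,0.35],
  ],
)

```text
time: 19.35
position: [0.6109, 0.0176, 0.1737]
ee_rot: [[0.202, 0.979, 0.0], [0.979, -0.202, 0.0], [0.0, 0.0, -1.0]]
ft_force: [-0.6, 0.1, -0.0]
width: 0.0554
gripper_force: 0.0
```

To row units: -180 mm / 1000 = -0.18, -140 mm / 1000 = -0.14.

>>> servo_tool(
  targets=[
    [0,0,-0.015,0,0,0,0.35],
    [0,0,-0.04,0,0,0,0.35],
    [0,0,-0.07,0,0,0,0.35],
    [0,0,-0.105,0,0,0,0.35],
    [0,0,-0.14,0,0,0,0.35],
    [0,0,-0.18,0,0,0,0.35],
    [-0.045,0,-0.18,0,0,0,0.35],
    [-0.09,0,-0.18,0,0,0,0.35],
    [-0.135,0,-0.18,0,0,0,0.35],
    [-0.18,0,-0.18,0,0,0,0.35],
    [-0.18,0,-0.18,0,0,0,0.35],
    [-0.18,0,-0.18,0,0,0,0.35],
    [-0.18,0,-0.18,0,0,0,0.35],
  ],
)

```text
time: 20.65
position: [0.5748, -0.1578, 0.3544]
ee_rot: [[0.201, 0.98, 0.001], [0.98, -0.201, 0.0], [0.0, 0.001, -1.0]]
ft_force: [0.0, 0.4, 1.0]
width: 0.0566
gripper_force: 0.0
```

```bash
python3 - <<'E'
from bench import robot
from h import *
o=robot.get_obs();print(o["time"],o["ft_force"],o["width"],st(o)[0])
t=robot.snapshot("side");s=robot.snapshot("top")
for w in(s,t):
    P=topress(cloud(w));x,y,z=np.moveaxis(P,-1,0)
    for nm,m in dict(handle=(z>120)&(z<230)&(x>30)&(x<130)&(y<-82)&(y>-152),trip=(z>240)&(x>50)&(x<110)&(y<-24)&(y>-48)&(z<268),plate=(z>45)&(z<110)&(abs(x)>40)&(abs(x)<68)&(y>50)&(y<220)).items():
        q=P[m];print(nm,len(q),np.median(q,0) if len(q) else 0)
a=cv2.resize(s["color"][130:250,125:325],(500,300),interpolation=3);b=cv2.resize(t["color"][85:205,240:340],(250,300),interpolation=3)
cv2.imwrite("pics/fin.png",np.hstack([a,b]))
E
```

```text
20.65 [0.017  0.4359 0.9971] 0.05662126038857112 [  85.1127 -298.6027  354.4097]
handle 238 [  82.7491 -116.4671  192.5407]
trip 67 [ 81.5636 -35.7856 254.3357]
plate 893 [-45.7135 119.9522  56.4898]
handle 62 [  76.4045 -126.4155  192.596 ]
trip 3 [ 80.2928 -24.9399 255.7182]
plate 275 [-51.8821 139.9689  57.1443]
```

View pics/fin.png

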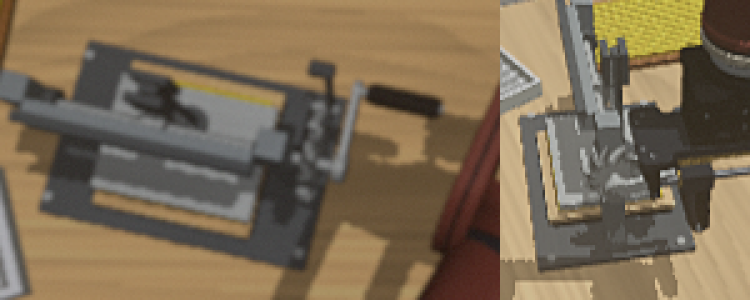

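The top view shows the plate low on the board, with its top at about 57 mm. The handle is on the far side at (405,98), where it was released, and the lever is over at (322,68). The gripper is clear.

```bash
python3 -c "
from bench import robot
print(robot.sign_off())"
```

```text
the job is handed in; nothing more can be done
None
```

The job is handed in at about 21 s: the trip lever is at its stop, the plate was let down by the crank until the drag faded (underside about 44 mm up), and the handle is released with the gripper clear; I inferred the pawl was clear from the drag, as it was hidden from the cameras.

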